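Find the hidden release groove of the stock case and pop its lid

TASK

The flat stock case on the bench is shut, and its release is a finger groove hidden somewhere along the plain front lip. Start on either end of the lip and run a fingertip lightly along its top until it drops into the groove, then press down the spring catch inside so that the lid pops up by itself, and take your hand away, leaving the lid ajar. Do not lift the lid, and leave everything else on the bench where it is.

Things in the scene. Friction and masses are not known exactly. Their poses are not given: they have to be found in the camera images.
- case: Flat stock case for model wagons, fixed to the bench: black box, 370 mm wide (y), 240 mm deep (x), 75 mm high, aluminium lip along the front top edge, clear lid in an aluminium frame behind it. Origin on the bench top under the middle of the lip's centreline; x points to the rear (hinge side), y to its left end, z up. The shut lid is flush with the lip and begins 2 mm behind it (x = 17 mm).
- lip_mid (a point): Middle of the lip's flat top, 75 mm above the bench; axes as the case's. The lip is 30 mm wide (x +-15 mm), 370 mm long (y +-185 mm). One groove, a square-ended gap 56 mm long in y and as wide as the lip, open to the front and top, holds the catch. Its middle lies within 40 mm of this point along y, in another place every time: feel for it (or look).
- catch (a joint): Aluminium catch paddle in the groove, 52 mm long; top 7.5 mm below the lip's top at the front, 11 mm at the rear. Rad: 0 at rest, grows as pressed, stop 0.28. It rocks about an axle 28 mm behind the lip's centreline. It lets the lid go at about 0.15: a fingertip over the lip's centreline is then about 13 mm below the lip's top (stop: 16 mm). Needs 2 N at first, 6 N just before the stop; springs back.
- lid (a joint): Lid, rad: 0 shut, grows as it opens. Hinged along the rear edge, 228 mm behind the lip's centreline. The catch holds it shut; once let go, a damped spring raises it within a second to about 0.18 rad (front edge some 40 mm up), where it stays. It could be lifted further by hand, which is not wanted.
- lid_front (a point): Middle of the lid's front top edge; when shut 17 mm behind the lip's centreline and level with the lip's top.
- clamp_a: Orange spring clamp lying flat, 160 x 95 mm, 20 mm high, in front of the case; origin under its pivot. Bystander.
- clamp_b: Black spring clamp lying flat, 160 x 95 mm, 20 mm high, to the left on the bench; origin under its pivot. Bystander.
- tape: Roll of pale masking tape lying flat, 100 mm across, 25 mm high, beside the case's left end; origin at the centre of its underside. Bystander.
- jar: White paste jar with a red lid, 64 mm across, 62 mm high, beside the case's left end; origin at the centre of its underside. Bystander.
- screwdriver: Screwdriver with a yellow handle lying in front of the case; origin under its middle. Bystander.
- tin: Small open red tin, 90 mm across, 38 mm high, to the left on the bench; origin at the centre of its underside. Bystander.
- wagon: Brown model goods wagon, 150 x 40 mm, 60 mm high, beside the case's right end; origin at the centre of its underside. Bystander.
- house: Model brick station house, 150 x 130 mm, 140 mm high, to the right on the bench; origin at the centre of its underside. Bystander.

How it is judged:
On the way, in this order (a step that is already met when the one before it is completed fails the run):
1. a fingertip touches the lip near one of its ends, the hand more than 80 mm from the middle of the lip along it (contact force between the fingers and anything else above 0.3 N and z of the grasp point in the frame of case above 0.075 m and x of the grasp point in the frame of case between -0.07 and 0.07 m and value of joint catch below 0.01 rad and value of joint lid below 0.03 rad and (y of the grasp point in the frame of case above 0.08 m or y of the grasp point in the frame of case below -0.08 m)), for 0.1 s.
2. the fingertip, still on the lip, has run on to within 75 mm of its middle, with the catch not yet pressed and the lid shut (contact force between the fingers and anything else above 0.3 N and z of the grasp point in the frame of case above 0.075 m and x of the grasp point in the frame of case between -0.07 and 0.07 m and value of joint catch below 0.01 rad and value of joint lid below 0.03 rad and y of the grasp point in the frame of case between -0.075 and 0.075 m), for 0.1 s.
3. the catch in the groove is pressed well down (value of joint catch above 0.12 rad), for 0.05 s.
At the end, for the whole second after the job is handed in: The lid stands ajar, sprung up by 0.12 to 0.3 rad; the catch has sprung back (under 0.05 rad); every loose thing on the bench is within 25 mm of where it was (value of joint lid between 0.12 and 0.3 rad and value of joint catch below 0.05 rad and distance of each of clamp_a, clamp_b, tape, jar, screwdriver, tin, wagon, house from where it was at the start of the episode below 0.025 m); the robot touches nothing.
It fails at once if the lid is lifted beyond where its spring brings it (0.45 rad) (value of joint lid above 0.45 rad).
It fails at once if the fingers press on anything with more than 40 N (contact force between the fingers and anything else above 40 N).
It fails at once if a bystander is moved by more than 25 mm (distance of any of clamp_a, clamp_b, tape, jar, screwdriver, tin, wagon, house from where it was at the start of the episode above 0.025 m).
It fails at once if a bystander is lifted (height (world z) of any of clamp_a, clamp_b, tape, jar, screwdriver, tin, wagon, house above 0.02 m).
It also fails if it takes over 64 s, if anything falls off the work surface, if the arm or the gripper's body presses on something with over 40 N, if the wrist force passes 120 N, or if a joint passes its speed limit or range.

ROBOT

A 7-joint arm with a two-finger parallel gripper is mounted at the origin on the work surface. World frame = base frame: x ahead of the robot, y to its left, z up, the work surface at z = 0. Lengths are in m, angles in rad, forces in N, time in s.
With the tool pointing down it reaches from about 0.425 to 0.925 m from the base axis. Payload 6.8 kg.
Tool frame: the origin (TCP) lies on the centre line of the jaws, within the pads' length; the fingertips stand 19 mm ahead of it and the grasp point (between the pads) is the TCP (tips_ahead is the distance from the TCP to the fingertips, in m); z points along the fingers, y is the direction in which the jaws open and shut (so a half turn about z gives the same grasp; the last joint's range is limited). The gripper opens to 88 mm and grips with 3 to 60 N. Pads are 20 mm wide; open, the fingers measure 115 mm over their backs; the gripper's body (75 mm by 178 mm) begins 61 mm behind the grasp point.
Start: joints at [-1.405, 0.477, 0.022, 1.555, -0.011, 1.109, -0.083], TCP at [0.183, 0.65, 0.242] pointing down, gripper open.
Joint ranges: [-2.96, 2.96], [-0.34, 2.1], [-1.41, 1.46], [0.24, 2.44], [-1.37, 4.51], [0.17, 1.92], [-2.96, 2.96]. Speed limits (rad/s): [2.39, 2.39, 3.14, 3.14, 3.14, 3.14, 3.14].

INTERFACE

Orientations are given as [roll, pitch, yaw] about the fixed x, y, z axes, in that order (R = Rz(yaw) Ry(pitch) Rx(roll)).
In Python, from station import movep, move_l, movej, move_gripper, dwell, ik, get_obs, snapshot, PlanningError, finish_job, tips_ahead gives the robot as it stands. The module is installed in compiled form; this text tells all that it offers. Calls block until the motion is done:
- movep(position, orientation): joint-space move of the TCP to a pose.
- move_l(position, velocity=0.15, attitude=None): straight line of the TCP; attitude=None keeps the orientation; velocity is the mean speed in m/s.
- movej(angles): joint-space move.
- move_gripper(opening, force=None): opening from 0.0 (shut) to 1.0 (fully open); force is the grip in N (None keeps the last); returns when the fingers have stopped.
- dwell(seconds).
- ik(position, orientation): joint angles nearest the present ones, or None.
- get_obs(): the state.
- snapshot(name): name is "scene" or "top"; returns a dict with "image" (400x640x3 uint8, red, green, blue), "z_map" (400x640 float32, m along the optical axis (not along the pixel's ray), 0 where there is no reading), "intrinsics" (3x3 intrinsics, pixels), "rvec" (rotation vector, rad) and "tvec" (3), from world to camera coordinates, as OpenCV has them. Camera axes: x right, y down, z forward; pixel columns grow to the right and rows downward; lengths in m; the calibration is good to about 2 mm. A picture is of the moment at which its call begins.
A pose or a line that the arm cannot do raises PlanningError and nothing moves.
- finish_job(): hands the job in, once; it reports no verdict.
The state is a dict: "time_s": time; "joints": joint angles; "joint_velocities": joint speeds; "tau": joint torques, N m; "ee_pos": TCP position; "tcp_rot": TCP orientation; "contact_force": force on the tool from outside, world axes, zero at the start; "ft_torque": the same for the moment, N m; "gripper_width": opening from 0.0 (shut) to 1.0 (fully open).
Only numpy, scipy, OpenCV 4.12 (cv2) and the standard library are available. Lean on these libraries where they do the work, as an engineer would, in place of code of your own. Each camera call takes 0.05 s, during which the arm holds its last target.

## Working session

There is one attempt and no reset: what is moved stays moved. The work goes in short steps, each a Python script; the robot and the scene stay as the last script left them, time stands still between calls to the robot, and variables do not carry over. Pictures are saved under pics/ and viewed, and the job is handed in when it is done.

```bash
mkdir -p pics; python3 - <<'E'
from station import *
import cv2,numpy as np
for n in("scene","top"):
    s=snapshot(n); cv2.imwrite(f"pics/{n}0.png",s["image"][:,:,::-1]); np.savez(f"{n}0.npz",**s)
    print(n,s["intrinsics"],s["rvec"],s["tvec"])
print(get_obs(),tips_ahead)
E
```

```text
scene [[468.19725397   0.         329.14276477]
 [  0.         468.19725397 196.59537763]
 [  0.           0.           1.        ]] [ 1.56147608  2.19355093 -0.69983755] [ 0.16158283 -0.39490491  2.160327  ]
top [[438.44408067   0.         317.21758101]
 [  0.         438.44408067 194.33162296]
 [  0.           0.           1.        ]] [ 2.14669024 -2.19218127  0.1040266 ] [0.0583219  0.56771482 1.57025992]
{'time_s': 0.1, 'joints': array([-1.40514658,  0.47774437,  0.02233872,  1.55632852, -0.01148847,
        1.10930826, -0.08310363]), 'joint_velocities': array([-0.00171714, -0.00320768, -0.00093114, -0.00360185,  0.00034565,
       -0.00267229,  0.00129749]), 'tau': array([ 4.29399050e-03, -5.84091997e+01,  1.53991889e+00, -2.73313040e+01,
       -5.42247284e-02,  1.32114693e-02,  3.51251811e-05]), 'ee_pos': array([0.18235371, 0.64937269, 0.24077095]), 'tcp_rot': array([-3.13993744e+00,  1.29890852e-04,  2.86786829e+00]), 'contact_force': array([-0.19551012,  0.52304449, -0.93358009]), 'ft_torque': array([-0.03742034,  0.01754276,  0.01006992]), 'gripper_width': 1.000625890007737} 0.019
```

```bash
ls .
```

```text
pics
scene0.npz
top0.npz
```

View pics/scene0.png

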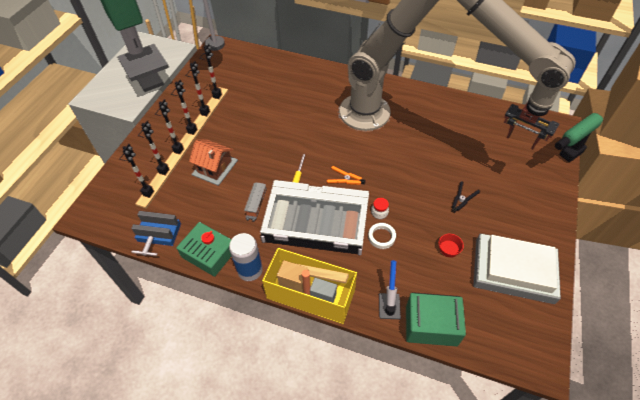

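View pics/top0.png

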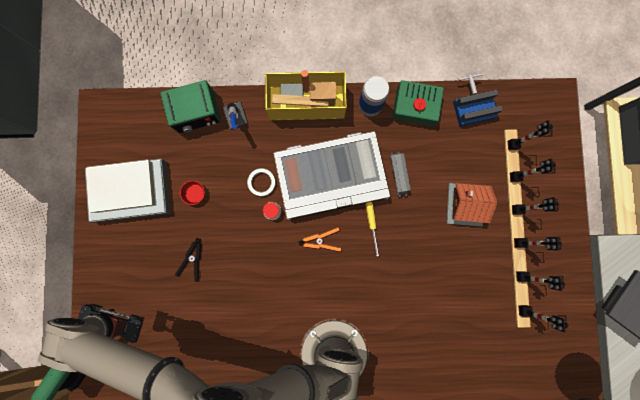

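The top view shows the case at about (275–389, 133–217), with its lip along the lower edge from (287,217) to (389,198). Next I'll measure it from the depth map and zoom in.

```bash
cat > h.py <<'E'
import numpy as np,cv2
def world(s):
    K=s["intrinsics"];R=cv2.Rodrigues(s["rvec"])[0];t=np.ravel(s["tvec"]);z=s["z_map"].astype(float)
    v,u=np.mgrid[:z.shape[0],:z.shape[1]]
    c=np.stack([(u-K[0,2])/K[0,0]*z,(v-K[1,2])/K[1,1]*z,z],-1)
    return (c-t)@R
def proj(s,P):
    return cv2.projectPoints(np.float64(P).reshape(-1,1,3),s["rvec"],s["tvec"],s["intrinsics"],None)[0][:,0]
E
python3 - <<'E'
from h import *
for n in("top","scene"):
    s=dict(np.load(n+"0.npz")); W=world(s)
    m=(abs(W[...,2]-.075)<.008)
    box=np.zeros_like(m)
    if n=="top": box[125:225,270:395]=1
    else: box[175:255,255:375]=1
    m&=box
    pts=W[m]; 
    cs=cv2.boxPoints(cv2.minAreaRect((pts[:,:2]*1000).astype(np.float32)))
    print(n,m.sum(),np.median(pts[:,2]),cv2.minAreaRect((pts[:,:2]*1000).astype(np.float32)),cs)
    im=s["image"][:,:,::-1].copy()
    c=im[120:230,260:400] if n=="top" else im[170:260,245:385]
    cv2.imwrite(f"pics/{n}z.png",cv2.resize(c,None,fx=5.5,fy=5.5,interpolation=cv2.INTER_CUBIC))
E
```

```text
top 6277 0.07254792889593759 ((634.1292114257812, 23.449691772460938), (249.12921142578125, 429.4893798828125), 10.753829956054688) [[ 471.68307  211.18054]
 [ 551.82135 -210.76611]
 [ 796.5753  -164.28116]
 [ 716.4371   257.6655 ]]
scene 4904 0.07247416273366722 ((643.289306640625, -1.373046875), (253.76377868652344, 370.4051513671875), 10.531451225280762) [[ 484.6943   157.51886]
 [ 552.39526 -206.6467 ]
 [ 801.8843  -160.26495]
 [ 734.18335  203.9006 ]]
```

View pics/topz.png

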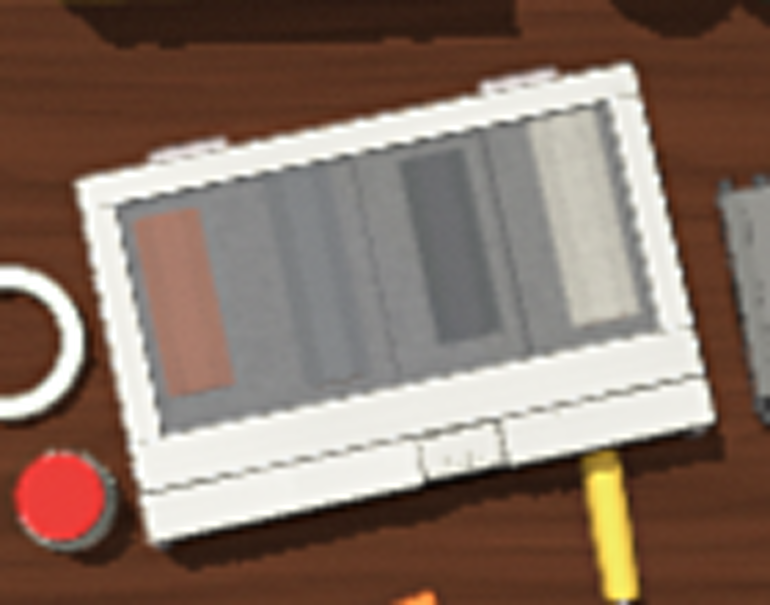

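View pics/scenez.png

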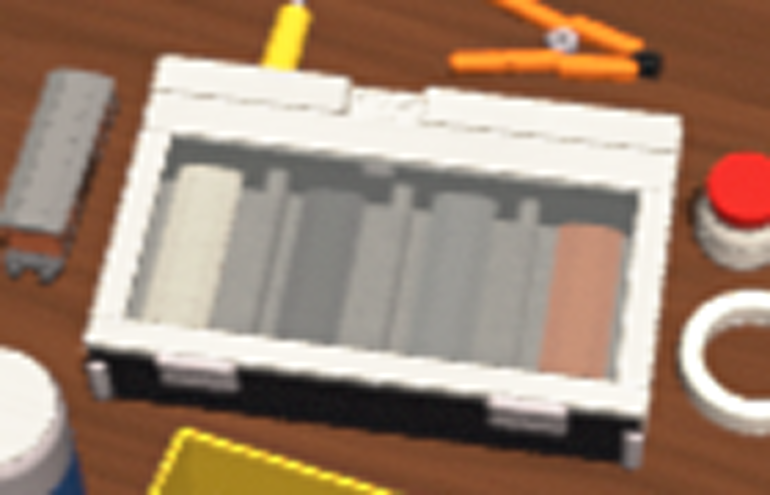

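The zoomed top view shows the lip's front corners at zoom (155,543) and (714,424), and the groove between about u=420 and 505. I'll turn those pixels into positions.

```bash
python3 - <<'E'
from h import *
s=dict(np.load("top0.npz"));K=s["intrinsics"];R=cv2.Rodrigues(s["rvec"])[0];t=np.ravel(s["tvec"])
def onplane(u,v,h):
    d=R.T@np.array([(u-K[0,2])/K[0,0],(v-K[1,2])/K[1,1],1]);o=-R.T@t
    return o+d*(h-o[2])/d[2]
f=lambda x,y:onplane((x+.5)/5.5-.5+260,(y+.5)/5.5-.5+120,.075)
A={k:f(*p) for k,p in dict(FL=(155,543),FR=(714,424),GL=(145,490),GR=(702,376),RL=(76,183),RR=(633,65),gfl=(424,485),gfr=(508,467),grl=(418,433),grr=(500,420)).items()}
for k,p in A.items(): print(k,p.round(4))
d=lambda a,b:np.linalg.norm(A[a]-A[b])
print(d("FL","FR"),d("RL","RR"),d("FL","RL"),d("FR","RR"))
ey=(A["FL"]-A["FR"]+A["RL"]-A["RR"]+A["GL"]-A["GR"])[:2];ey/=np.linalg.norm(ey);ex=np.array([ey[1],-ey[0]])
yaw=np.arctan2(ex[1],ex[0])
c=np.mean([A[k][:2] for k in("FL","FR","GL","GR")],0)
# x via front edge (-15), gap 16, rear
xs=[np.mean([A[a][:2]@ex,A[b][:2]@ex]) for a,b in(("FL","FR"),("GL","GR"),("RL","RR"))]
print("yaw",yaw,"x0 from front",xs[0]+.015,"gap",xs[1]-.016,"rear",xs[2])
y0=np.mean([A[k][:2]@ey for k in("FL","FR","GL","GR","RL","RR")])
x0=(xs[0]+.015+xs[1]-.016)/2
o=ex*x0+ey*y0;print("origin",o)
for k in("gfl","gfr","grl","grr"):print(k,(A[k][:2]-o)@ex,(A[k][:2]-o)@ey)
s2=dict(np.load("scene0.npz"))
# check corner projections
for n,S in(("top",s),("scene",s2)):
    im=cv2.resize(S["image"][:,:,::-1],None,fx=6,fy=6,interpolation=cv2.INTER_CUBIC)
    P=[np.r_[o+ex*a+ey*b,.075] for a,b in((-.015,.185),(-.015,-.185),(.228,-.185),(.228,.185),(.016,.185),(.016,-.185))]
    q=proj(S,P)
    for p in q: cv2.drawMarker(im,tuple(int(x) for x in (p+.5)*6),(255,0,0),0,14,1)
    u0,v0=(q.min(0)-12).astype(int);cv2.imwrite(f"pics/{n}chk.png",im[v0*6:v0*6+600,u0*6:u0*6+800])
np.savez("case.npz",o=o,ex=ex,ey=ey,yaw=yaw)
E
```

```text
FL [0.4815 0.1517 0.075 ]
FR [ 0.5504 -0.2086  0.075 ]
GL [0.5157 0.1576 0.075 ]
GR [ 0.5816 -0.202   0.075 ]
RL [0.7163 0.1997 0.075 ]
RR [ 0.7866 -0.1645  0.075 ]
gfl [ 0.5151 -0.0213  0.075 ]
gfr [ 0.5255 -0.0755  0.075 ]
grl [ 0.5486 -0.0183  0.075 ]
grr [ 0.5559 -0.0712  0.075 ]
0.36680394775845426 0.3709044272022611 0.23964579411877435 0.24022461041793675
yaw 0.18698012492620228 x0 from front 0.516709949762752 gap 0.5189481138378274 rear 0.7416318453540428
origin [ 0.53173042 -0.02492499]
gfl -0.01567152757261967 0.006638710486276988
gfr -0.0154893333488594 -0.048522731415048224
grl 0.017851089920269406 0.0033623155288531785
grr 0.015164614944250818 -0.049971552123867315
```

The case pose is now fitted: yaw 0.187, origin (0.532, −0.025), groove roughly y −0.050 to +0.005 in the case frame. I'll close the gripper and move above the lip's left end with the jaw axis along the lip.

```bash
cat >> h.py <<'E'
_c=np.load("case.npz") 
o,ex,ey,yaw=_c["o"],_c["ex"],_c["ey"],float(_c["yaw"])
def P(x,y,z): return np.r_[o+ex*x+ey*y,z]
def C(p): d=np.asarray(p)[:2]-o; return np.array([d@ex,d@ey,p[2]])
E
python3 - <<'E'
from station import *
from h import *
q0=get_obs()["joints"]
for a in(yaw,yaw+np.pi):
    a=(a+np.pi)%(2*np.pi)-np.pi
    q=ik(P(-.002,.12,.24),[np.pi,0,a]);print(a,q)
a=yaw-np.pi
qa=ik(P(-.002,.12,.24),[np.pi,0,yaw]);qb=ik(P(-.002,.12,.24),[np.pi,0,a])
best=min([(abs(q-q0).max(),y) for q,y in((qa,yaw),(qb,a)) if q is not None])[1]
move_gripper(0.0,20)
movep(P(-.002,.12,.24),[np.pi,0,best])
move_l(P(-.002,.12,.125),.15); dwell(.3)
g=get_obs();print(best,g["time_s"],C(g["ee_pos"]),g["tcp_rot"],g["contact_force"],g["gripper_width"],g["joints"])
for n in("scene","top"):
    s=snapshot(n);cv2.imwrite(f"pics/{n}1.png",s["image"][:,:,::-1])
E
```

```text
0.18698012492620242 [-1.00513177  0.28085011  0.85339071  1.97453849 -0.25175774  0.99435827
 -1.4161203 ]
-2.9546125286635903 [-0.63887646  0.22131577  0.39470915  1.95522515 -0.10154571  0.98396224
  1.56128304]
0.18698012492620228 4.9583 [-0.00167991  0.12012013  0.12551611] [-3.14118426e+00 -9.85382148e-04  1.87111221e-01] [-0.48579868  0.28642229 -0.6740027 ] 0.004894799539500298 [-0.87305808  0.45575172  0.72705156  2.07349381 -0.43669388  0.76506353
 -1.25826373]
```

View pics/topchk.png

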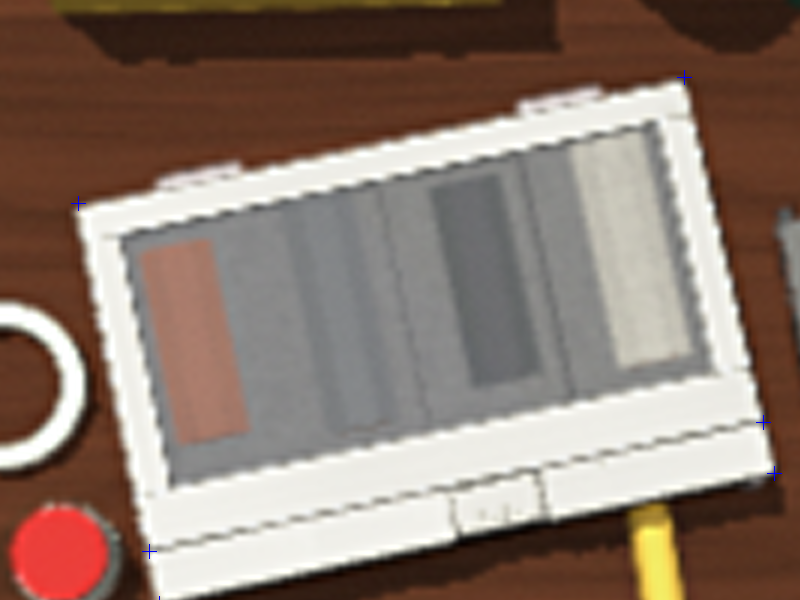

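View pics/scene1.png

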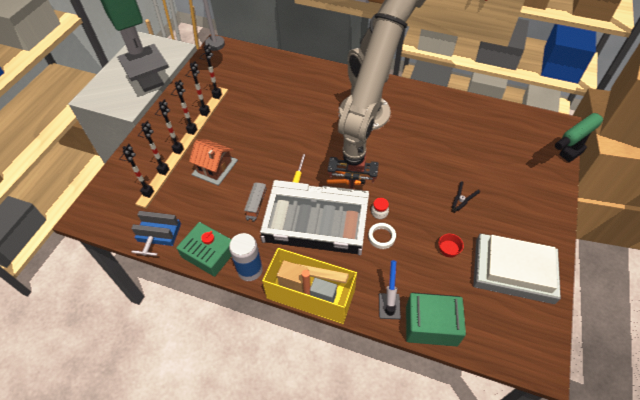

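The model corners sit on the case edges, and the hand is over the lip's left end near (355,170) in the scene view. Now I'll touch down gently.

```bash
python3 - <<'E'
from station import *
from h import *
X,Y=-.002,.12
move_l(P(X,Y,.099),.08); dwell(.2)
f0=np.mean([get_obs()["contact_force"] for _ in range(5)],0);print(f0)
z=.099
while z>.088:
    z-=.0005; move_l(P(X,Y,z),.02); dwell(.08)
    g=get_obs();d=g["contact_force"]-f0
    print(round(z,4),C(g["ee_pos"]).round(4),d.round(2))
    if d[2]>1.5: break
dwell(.2);g=get_obs();print(C(g["ee_pos"]),(g["contact_force"]-f0).round(2),g["time_s"])
np.savez("touch.npz",z=z,f0=f0)
E
```

```text
[-0.56807176  0.17941881  0.38151224]
0.0985 [-0.002   0.12    0.0986] [ 0.46  0.31 -0.41]
0.098 [-0.002  0.12   0.098] [ 0.38 -0.93 -0.58]
0.0975 [-0.002   0.12    0.0975] [ 0.18 -0.43 -0.71]
0.097 [-0.002  0.12   0.097] [ 0.87 -0.3  -0.54]
0.0965 [-0.002   0.12    0.0965] [ 1.71  0.76 -1.52]
0.096 [-0.002  0.12   0.096] [-0.09 -0.02 -0.57]
0.0955 [-0.002   0.12    0.0955] [ 0.55 -0.43  0.08]
0.095 [-0.002  0.12   0.095] [ 0.6   0.41 -0.36]
0.0945 [-0.002   0.12    0.0945] [ 0.54 -0.72  0.51]
0.094 [-0.002   0.12    0.0944] [-0.68 -0.72  5.44]
[-0.00197143  0.1199865   0.09443245] [-1.15 -0.68  5.38] 9.2667
```

Contact is at TCP z≈0.0944, about 12 N/mm stiff. I'll slide along the lip holding about 4 N until the force vanishes, which marks the groove.

```bash
python3 - <<'E'
from station import *
from h import *
t=np.load("touch.npz");z=float(t["z"]);f0=t["f0"];X=-.002;y=.12;lost=0
while y>-.06:
    y-=.004; move_l(P(X,y,z),.03)
    F=[]
    for _ in range(4): F.append(get_obs()["contact_force"]-f0); dwell(.01)
    d=np.mean(F,0);g=get_obs()
    print(round(y,3),round(z,5),C(g["ee_pos"]).round(4),d.round(2),round(g["time_s"],2))
    if d[2]<1.2 :
        lost+=1; z-=.0003
        if lost>=3: break
    else:
        lost=0; z+=np.clip((d[2]-4)/12000*.6,-.0003,.0005)
    if d[2]>15: print("HIGH");break
np.savez("groove.npz",z=z,y=y,f0=f0)
E
```

```text
0.116 0.094 [-0.0015  0.1163  0.0944] [-0.44  0.92  6.24] 9.58
0.112 0.09411 [-0.0015  0.1121  0.0944] [0.39 1.47 5.22] 9.9
0.108 0.09417 [-0.0015  0.1081  0.0944] [0.42 1.54 5.48] 10.22
0.104 0.09425 [-0.0016  0.1041  0.0944] [0.52 1.86 5.25] 10.53
0.1 0.09431 [-0.0017  0.1     0.0944] [0.47 1.51 5.14] 10.85
0.096 0.09437 [-0.0019  0.096   0.0944] [0.67 1.38 4.41] 11.17
0.092 0.09439 [-0.0019  0.092   0.0944] [0.81 1.69 4.63] 11.48
0.088 0.09442 [-0.002   0.0879  0.0944] [0.4  1.45 4.69] 11.8
0.084 0.09445 [-0.002   0.0839  0.0944] [0.34 1.34 4.57] 12.12
0.08 0.09448 [-0.0021  0.0798  0.0944] [0.18 1.25 4.4 ] 12.43
0.076 0.0945 [-0.0021  0.0758  0.0944] [0.27 1.05 3.7 ] 12.75
0.072 0.09449 [-0.0021  0.0719  0.0944] [0.36 0.99 3.81] 13.07
0.068 0.09448 [-0.0021  0.0678  0.0944] [0.46 0.93 3.4 ] 13.38
0.064 0.09445 [-0.002   0.0639  0.0944] [0.49 0.85 3.74] 13.7
0.06 0.09443 [-0.002   0.0599  0.0944] [0.36 1.33 3.99] 14.02
0.056 0.09443 [-0.002   0.0559  0.0944] [0.34 1.3  3.91] 14.33
0.052 0.09443 [-0.002   0.0519  0.0944] [0.17 1.18 4.33] 14.65
0.048 0.09445 [-0.002   0.0479  0.0944
[... 217 characters left out ...]
032 0.09444 [-0.002   0.0319  0.0944] [0.3  1.07 3.93] 16.23
0.028 0.09444 [-0.002   0.0279  0.0944] [0.25 1.39 4.21] 16.55
0.024 0.09445 [-0.002   0.0239  0.0944] [0.25 1.39 4.33] 16.87
0.02 0.09447 [-0.002   0.0199  0.0944] [0.66 1.26 3.51] 17.18
0.016 0.09444 [-0.002   0.0159  0.0945] [0.72 1.55 4.38] 17.5
0.012 0.09446 [-0.002   0.0118  0.0945] [0.82 1.03 3.94] 17.82
0.008 0.09446 [-0.002   0.0079  0.0944] [0.24 1.34 3.99] 18.13
0.004 0.09446 [-0.0021  0.0037  0.0944] [ 0.67 -0.19  1.92] 18.45
-0.0 0.09435 [-0.0026 -0.0004  0.094 ] [ 0.52 -0.04 -1.06] 18.77
-0.004 0.09405 [-0.0021 -0.0043  0.094 ] [ 0.6  -0.29 -0.18] 19.08
-0.008 0.09375 [-0.002  -0.0082  0.0937] [ 0.78 -0.22 -0.19] 19.4
```

The contact force vanished at y≈0.00–0.004, which agrees with the groove edge I saw. I'll centre at y=−0.022 and press the catch, watching the force.

```bash
python3 - <<'E'
from station import *
from h import *
f0=np.load("groove.npz")["f0"];X=-.002;Y=-.022
move_l(P(X,Y,.0938),.03)
z=.0938
while z>.0797:
    z-=.001; move_l(P(X,Y,z),.03); dwell(.05)
    g=get_obs();d=g["contact_force"]-f0
    print(round((.0944-z)*1e3,1),C(g["ee_pos"]).round(4),d.round(2),round(g["time_s"],2))
    if d[2]>14 or abs(d[:2]).max()>8: print("STOP");break
dwell(.3)
g=get_obs();print(C(g["ee_pos"]),(g["contact_force"]-f0).round(2))
for n in("scene","top"):
    s=snapshot(n);cv2.imwrite(f"pics/{n}2.png",s["image"][:,:,::-1])
    c=s["image"][170:260,245:385,::-1] if n=="scene" else s["image"][120:230,260:400,::-1]
    cv2.imwrite(f"pics/{n}2z.png",cv2.resize(c,None,fx=5,fy=5,interpolation=cv2.INTER_CUBIC))
E
```

```text
1.6 [-0.002  -0.0218  0.0927] [ 1.43 -0.83 -0.31] 20.32
2.6 [-0.002  -0.022   0.0918] [ 1.02 -0.62 -0.92] 20.62
3.6 [-0.002  -0.022   0.0908] [ 0.26  0.15 -0.23] 20.92
4.6 [-0.002  -0.022   0.0898] [ 0.37  0.05 -0.68] 21.22
5.6 [-0.002  -0.022   0.0888] [ 1.2   0.69 -0.4 ] 21.52
6.6 [-0.002  -0.022   0.0878] [ 0.4   0.04 -0.58] 21.82
7.6 [-0.0019 -0.022   0.0869] [ 0.26 -0.04  1.78] 22.12
8.6 [-0.002  -0.022   0.0858] [-0.66 -0.24  2.02] 22.42
9.6 [-0.0021 -0.022   0.0847] [-0.27 -0.55  1.22] 22.72
10.6 [-0.0022 -0.022   0.0837] [-0.16 -0.37  1.13] 23.02
11.6 [-0.0021 -0.022   0.0827] [-0.58 -0.31  2.78] 23.32
12.6 [-0.002  -0.022   0.0818] [-1.19 -1.2   2.07] 23.62
13.6 [-0.002  -0.022   0.0808] [-0.99 -1.76  3.39] 23.92
14.6 [-0.002  -0.022   0.0798] [-1.23 -1.12  4.06] 24.22
15.6 [-0.0019 -0.022   0.0788] [-0.55  0.13  4.08] 24.52
[-0.00191046 -0.02198833  0.0788467 ] [-0.07 -0.91  3.65]
```

View pics/scene2z.png

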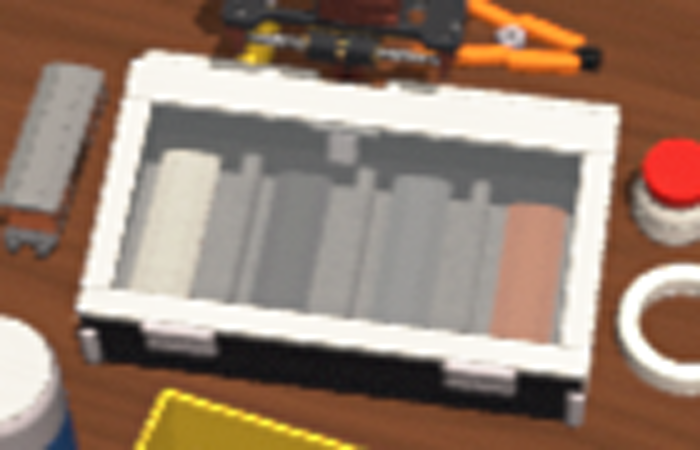

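The lid's front edge has risen and covers the lip in the scene view. I'll retreat straight up, then back toward the base, and check.

```bash
python3 - <<'E'
from station import *
from h import *
f0=np.load("groove.npz")["f0"]
move_l(P(-.004,-.022,.105),.06); g=get_obs();print((g["contact_force"]-f0).round(2))
move_l(P(-.03,-.022,.26),.12)
for a,b in((0,.33),(0.02,.35)):
    try: movep(np.r_[P(-.03,.30,.3)],[np.pi,0,yaw]);break
    except PlanningError as e: print(e)
dwell(.5)
g=get_obs();print(g["ee_pos"],g["contact_force"]-f0,g["time_s"])
for n in("scene","top"):
    s=snapshot(n);cv2.imwrite(f"pics/{n}3.png",s["image"][:,:,::-1]);W=world(s)
    s0=dict(np.load(n+"0.npz"))
    c=s["image"][170:260,245:385,::-1] if n=="scene" else s["image"][120:230,260:400,::-1]
    cv2.imwrite(f"pics/{n}3z.png",cv2.resize(c,None,fx=5,fy=5,interpolation=cv2.INTER_CUBIC))
    m=(W[...,2]>.06)&(W[...,2]<.16)
    xy=np.stack([(W[...,:2]-o)@ex,(W[...,:2]-o)@ey],-1)
    m&=(abs(xy[...,1])<.17)&(xy[...,0]>.018)&(xy[...,0]<.055)
    print(n,m.sum(),np.percentile(W[m][:,2],[5,50,95]), "before",)
    W0=world(s0);xy0=np.stack([(W0[...,:2]-o)@ex,(W0[...,:2]-o)@ey],-1)
    m0=(abs(xy0[...,1])<.17)&(xy0[...,0]>.018)&(xy0[...,0]<.055);print(np.percentile(W0[m0][:,2],[5,50,95]))
E
```

```text
[ 1.28  1.05 -0.  ]
[0.44658325 0.26408305 0.30000666] [0.26172145 0.95723387 0.06663806] 28.7
scene 672 [0.09929287 0.10647699 0.11290917] before
[0.067629   0.07396196 0.07947004]
top 1054 [0.07503495 0.10639529 0.11263269] before
[0.06599864 0.07377852 0.07954027]
```

View pics/scene3.png

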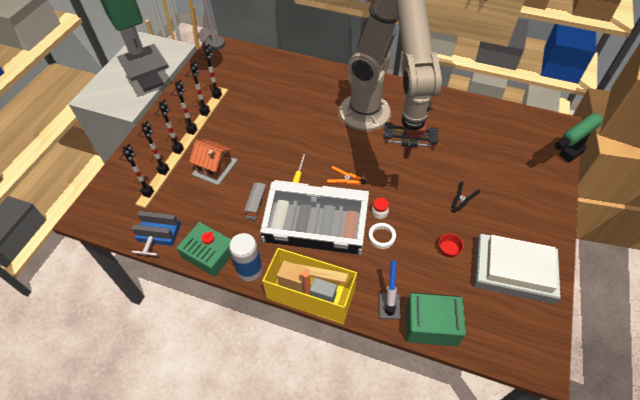

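View pics/top3.png

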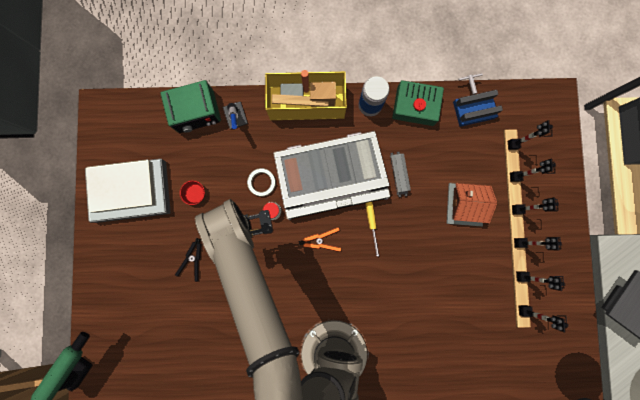

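The lid's front is up about 33 mm at 36 mm behind the lip's centreline, roughly 0.17 rad. The loose things are at the same pixels as at the start, and the hand is clear.

```bash
python3 -c "
from station import *
print(finish_job())"
```

```text
the job is handed in; nothing more can be done
None
```

The case is open: the lid popped up by itself and stands ajar, the hand is clear, and I handed the job in at about 29 s of robot time. The hand-in reports no verdict, so this rests on my own checks.

- **Feeling for the groove:** I closed the gripper and touched the lip near its left end, at case y = +0.12 m. I then ran the fingertip along the top at about 4–6 N until the contact force vanished at y ≈ 0 to +0.004 m. That matches the groove edge I saw in the top camera image.
- **Pressing the catch:** I moved to the groove's middle at y ≈ −0.022 m and pressed to about 15.6 mm below the lip's top, with about 4 N at the bottom. The lid released and I drew the hand straight up and away.
- **Last checks:** Depth from both cameras shows the lid's front raised by about 33 mm, roughly 0.17 rad. None of the loose things has visibly moved in the before and after images. The wrist force is back to noise level, within about 1 N.

I could not see the catch's angle directly. I take it to have sprung back because nothing touches it now. No check failed or disagreed with another.

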